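# Shut the vial chamber and hold its clamp lever at the fourth click

### The job

The vial rack is loaded: swing the chamber's lid fully shut first, while the clamp lever is still at its rest. Then take the lever by its red post and bring it round exactly four clicks from rest, never on to a fifth, and finish still holding it at the fourth click, because it springs back when let go. Leave the amber bottle, the jar and the carton where they stand.

Things in the scene. Friction and masses are not known exactly. Their poses are not given: they have to be found in the camera images.
- chamber: Fixed unit, yaw within 0.22 rad of 0. Origin on the table under the middle of a white open box 150 (x) x 160 (y) mm, rim 70 mm up, vials inside below the rim; x axis to the hinge side, y left, z up. Base plate 12 mm thick spans x -97 to 87, y -200 to 95 mm. At -y beside the box: grey round lever housing, 100 mm across, top 78 mm up.
- lid_hinge (a point): Middle of the lid's hinge line, which runs along the chamber's y: in the chamber's frame at x +75, y 0, z +70 mm; axes as the chamber's. The stiff hinge keeps the lid wherever it is left; 2 to 5 N on the lid's outer (upper) face near its free edge swings it down.
- lid (a joint): Angle of the grey lid, rad: 0 fully shut, growing as it opens upward about the hinge line (1.4 at most); starts at 0.7 to 1.1. Flat plate 8 mm thick, 160 mm wide, its underside level with the hinge line when shut; it reaches 150 mm from the hinge line towards the chamber's -x when shut.
- lid_tab (a point): Middle of the black tab (50 mm wide, 22 mm long) on the lid's free edge: 159 mm from the hinge line, level with the lid's outer face. Axes turn with the lid: z normal to the outer face, x towards the hinge.
- hub (a point): Point on the lever's vertical turning axis, 80 mm above the table: in the chamber's frame at x 0, y -140, z +80 mm; axes as the chamber's. At rest the lever arm points from here 215 degrees counter-clockwise from the chamber's x (towards -x and -y). An orange clamp dog, 85 mm long, top 93 mm up, points the other way and swings over the lid's edge.
- lever (a joint): Lever angle, rad: 0 at the rest stop (start), growing counter-clockwise from above, 1.466 at most. One click is 0.2094 rad (23 mm of the post's path). At the post a return spring pushes back with 6 N at rest, rising evenly to 8.3 N at the fourth click; the clicks add up to 5.4 N in each click's first half and take it off in the second. End within a third of a click.
- post_mid (a point): Centre, half-way up (117 mm above the table), of the red upright round post on the end of the lever arm: 18 mm diameter, 50 mm tall, its foot level with the arm's top, 92 mm above the table. It moves on a level circle of 110 mm radius about the hub axis. Axes: z up, x away from the hub.
- reagent: Bystander: amber bottle 66 mm diameter, 160 mm tall, origin under its foot. Stands to the left (+y) of the chamber.
- jar: Bystander: jar with blue cap, 50 mm diameter, 70 mm tall, origin under its foot. Stands to the left (+y) of the chamber.
- carton: Bystander: cardboard carton 60 x 80 x 40 mm, origin under its middle. Lies beyond (+x) the lever housing.

How it is judged:
On the way, in this order (a step that is already met when the one before it is completed fails the run):
1. the lid is shut while the lever is still at rest (value of joint lid below 0.04 rad and value of joint lever below 0.063 rad), for 0.2 s.
2. with the lid shut, the lever is held at the fourth click (value of joint lid below 0.04 rad and value of joint lever between 0.764 and 0.911 rad), for 0.3 s.
At the end, for the whole second after the job is handed in: The lid is shut (under 0.04 rad), the lever stands still within 0.35 click (0.073 rad) of the fourth click (0.838 rad), and the fingers are still on the red post (lever_c4) with more than 1 N (all of step 2 and velocity of joint lever between -0.15 and 0.15 rad/s and contact force between the fingers and lever_c4 above 1 N); the arm keeps its last pose, push and grip.
It fails at once if the lever is taken on towards a fifth click (past 4.7 clicks) (value of joint lever above 0.984 rad).
It fails at once if the amber bottle is shoved more than 20 mm or tipped (distance of reagent from where it was at the start of the episode above 0.02 m or angle between reagent's own z axis and vertical above 0.3 rad).
It fails at once if the jar is shoved more than 20 mm or tipped (distance of jar from where it was at the start of the episode above 0.02 m or angle between jar's own z axis and vertical above 0.3 rad).
It fails at once if the carton is shoved more than 20 mm or tipped (distance of carton from where it was at the start of the episode above 0.02 m or angle between carton's own z axis and vertical above 0.3 rad).
It also fails if it takes over 64 s, if anything falls off the work surface, if the arm or the gripper's body presses on something with over 40 N, if the wrist force passes 120 N, or if a joint passes its speed limit or range.

### The arm

A 6-joint arm with a two-finger parallel gripper is mounted at the origin on the work surface. World frame = base frame: x ahead of the robot, y to its left, z up, the work surface at z = 0. Lengths are in m, angles in rad, forces in N, time in s.
With the tool pointing down it reaches from about 0.325 to 0.925 m from the base axis. Payload 3.1 kg.
Tool frame: the origin (TCP) lies on the centre line of the jaws, within the pads' length; the fingertips stand 14 mm ahead of it and the grasp point (between the pads) lies 5 mm behind it; z points along the fingers, y is the line along which they close (so a half turn about z gives the same grasp; the last joint's range is limited). The gripper opens to 85 mm and grips with 20 to 120 N. Pads are 22 mm wide; open, the fingers measure 114 mm over their backs; the gripper's body (76 mm by 85 mm) begins 54 mm behind the grasp point. The pads swing forward as they close: fully open they stand 13 mm farther back than shut.
Start: joints at [-1.398, 0.217, 1.613, -0, 1.311, -0.112], TCP at [0.176, -0.6, 0.245] pointing down, gripper open.
Joint ranges: [-2.75, 2.75], [-0.78, 2.1], [0.31, 2.55], [-1.13, 4.27], [0.13, 2.63], [-2.58, 2.58]. Speed limits (rad/s): [2.79, 2.79, 3.14, 3.14, 3.14, 3.14].

### API

Orientations are given as a unit quaternion [x, y, z, w].
In Python, from bench import r gives the robot as it stands.
- The arm moves only by the tool arm_command, never from a script. Its argument "increments" is a list of rows, each a list of 5 numbers: the shift along the world's x, y, z in units of 40 cm (1.0 is 40 cm), then the turn about the world's z in units of pi/4 rad (1.0 is pi/4 rad), then the closure, from 0 (fully open) to 1 (shut). In form: [[dx, dy, dz, twist, hand], ...]. A call has 1 to 12 rows; each row is the pose to reach, as a shift and turn from the pose commanded when the call began; what a row does not reach only later rows make up. A row lasts 1/10 s, in which the tool goes at most 50 mm and 8.59 degrees, less where a joint would pass 70% of its speed; a pose out of reach is approached as far as the arm can. A call with a number of a shift or a turn outside -1 to 1 is refused whole. A call with a gripper value outside its range is refused whole. The fingers move at their own pace and stop on an object; "squeeze" is the grip in N (left out, the last holds). Time passes only in rows, so rows that repeat a pose let the fingers close. It gives the time, the measured TCP pose, the force, the opening and the grip force at its end, in the units of the state.
- r.get_state(): the state, without advancing time (a new reading comes with each control period).
- r.read_camera(name): name is "scene" or "top"; returns a dict with "img" (384x512x3 uint8, red, green, blue), "K" (3x3 intrinsics, pixels), "dist_coeffs" ([k1, k2, p1, p2, k3] as OpenCV has them; the pictures are not rectified), "xyz" and "rotation" of the camera in the world. Camera axes: x right, y down, z forward; pixel columns grow to the right and rows downward; lengths in m; the calibration is good to about 2 mm. A picture is of the moment at which its call begins. There is no depth.
- r.finish_job(): hands the job in; it is judged then, once.
The state is a dict: "time": time; "q": joint angles; "dq": joint speeds; "effort": joint torques, N m; "tcp_pos": TCP position; "ee_rot": TCP orientation; "contact_force": force on the tool from outside, world axes, zero at the start; "wrist_torque": the same for the moment, N m; "grip_width": opening from 0.0 (shut) to 1.0 (fully open); "finger_force": force on a finger pad.
Only numpy, scipy, OpenCV 4.12 (cv2) and the standard library are available. Lean on these libraries where they do the work, as an engineer would, in place of code of your own. Each camera call takes 0.05 s, during which the arm holds its last target. There are 200 camera calls.

## Working session

There is one attempt and no reset: what is moved stays moved. The work goes in short steps, Python scripts to look and compute and a tool call to move; the robot and the scene stay as the last step left them, time stands still between calls to the robot, and variables do not carry over. Pictures are saved under pics/ and viewed, at most 10 in all, crops included, and the job is handed in when it is done.

Besides the shell and the picture viewer there is one more tool, called as name(argument=value, ...) on one line, values as JSON. arm_command: Moves the arm, as the interface text tells. Shifts and turns lie within -1 to 1; 1 stands for 40 cm of shift or pi/4 rad of turn. Its arguments: {"type":"object","properties":{"increments":{"type":"array","items":{"type":"array","items":{"type":"number"}}},"squeeze":{"type":"number"}},"required":["increments"]}

```bash
mkdir -p pics; cat > h.py <<'E'
import numpy as np, cv2
from bench import r
def cam(n):
    c=r.read_camera(n); c['R']=np.array(c['rotation']); c['K']=np.array(c['K']); c['t']=np.array(c['xyz']); c['d']=np.array(c['dist_coeffs']); return c
def ray(c,p):
    u=cv2.undistortPoints(np.array([[p]],float),c['K'],c['d'])[0,0]
    d=c['R']@np.array([u[0],u[1],1]); return d/np.linalg.norm(d)
def plane(c,p,z):
    d=ray(c,p); return c['t']+d*(z-c['t'][2])/d[2]
def tri(c1,p1,c2,p2):
    A=np.zeros((3,3));b=np.zeros(3)
    for c,p in((c1,p1),(c2,p2)):
        d=ray(c,p);M=np.eye(3)-np.outer(d,d);A+=M;b+=M@c['t']
    return np.linalg.solve(A,b)
def red(c):
    h=cv2.cvtColor(c['img'],cv2.COLOR_RGB2HSV)
    m=((h[...,0]<6)|(h[...,0]>174))&(h[...,1]>150)&(h[...,2]>80)
    n,l,s,ce=cv2.connectedComponentsWithStats(m.astype(np.uint8))
    return [(s[i].tolist(),ce[i].round(1).tolist()) for i in range(1,n) if s[i,4]>15]
def save(c,n,box=None,k=1):
    im=c['img'][...,::-1]
    if box: x0,y0,x1,y1=box; im=im[y0:y1,x0:x1]
    cv2.imwrite('pics/'+n,cv2.resize(im,None,fx=k,fy=k,interpolation=cv2.INTER_CUBIC))
E
python3 - <<'E'
from h import *
for n in('scene','top'):
    c=cam(n); save(c,n+'0.png',None,1.5); print(n,c['R'].shape,c['R'],c['t'],c['K'].tolist(),red(c))
print(r.get_state())
E
```

```text
scene (4,) [ 0.84877828  0.4418143  -0.14117709 -0.25385938] [ 0.95965689 -0.15765398  0.70117001] [[396.1435262754003, 0.0, 250.98803084039395], [0.0, 396.1435262754003, 202.35666954680718], [0.0, 0.0, 1.0]] [([124, 182, 8, 7, 44], [127.0, 184.8])]
top (4,) [-0.7026289   0.71011386 -0.03769657  0.02509779] [0.52955724 0.08460254 0.99783393] [[368.2501033001444, 0.0, 255.42682058213117], [0.0, 368.2501033001444, 192.6017205779206], [0.0, 0.0, 1.0]] [([330, 241, 7, 6, 32], [332.8, 243.5])]
{'time': 0.1, 'q': array([-1.39822843e+00,  2.17661400e-01,  1.61478476e+00, -1.87313904e-05,
        1.31129138e+00, -1.12198649e-01]), 'dq': array([ 1.09400151e-03, -2.27758218e-03, -1.83716658e-03, -7.54194914e-04,
        3.58088836e-05,  6.81785161e-04]), 'effort': array([-3.50553346e-04, -3.98075366e+01, -3.04969954e+01, -1.18057810e-04,
        4.26744475e-03, -9.46157371e-06]), 'tcp_pos': array([ 0.17547887, -0.59912737,  0.24410376]), 'ee_rot': array([ 9.89879703e-01,  1.41904978e-01, -4.14117770e-05, -1.07168149e-03]), 'contact_force': array([ 0.08661874, -0.2906383 , -0.62665147]), 'wrist_torque': array([ 0.01919874, -0.00784539,  0.00818741]), 'finger_force': 0.0, 'grip_width': 1.0041782133144592}
```

View pics/scene0.png

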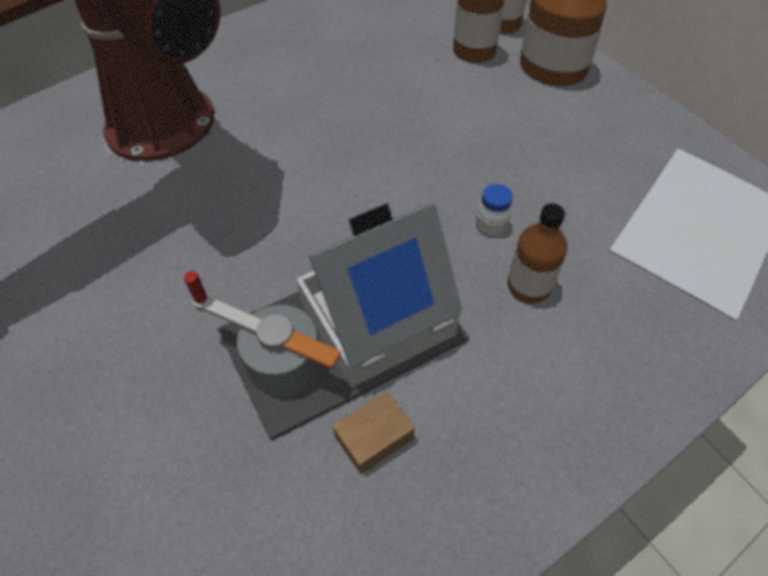

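View pics/top0.png

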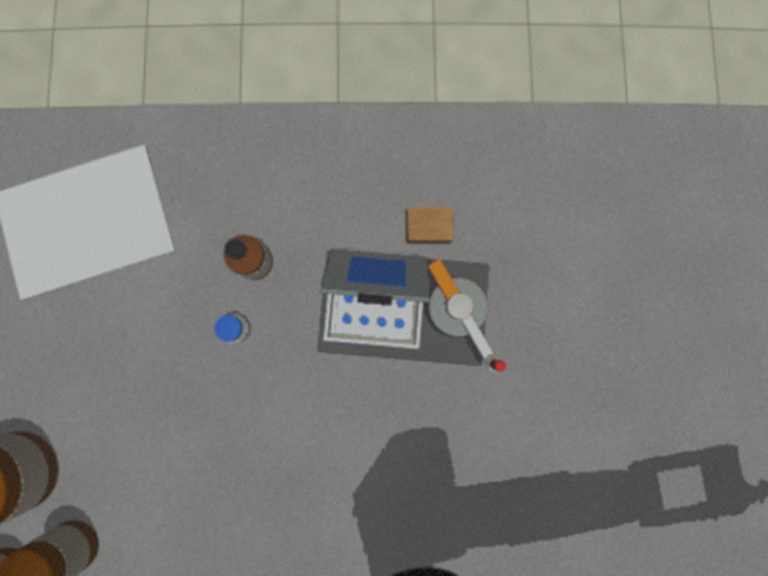

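The scene view shows the lid open, with the tab at about (247,146) px, the post at (127,185) and the hub at (183,220). In the top view the tab is at (250,199), the hub at (307,204), the post at (333,243), and the base plate corners at (326,176), (320,243) and (213,234).

```bash
cat >> h.py <<'E'
from scipy.spatial.transform import Rotation as Ro
_cam=cam
def cam(n):
    c=_cam(n)
    if c['R'].shape==(4,): c['R']=Ro.from_quat(c['R']).as_matrix()
    return c
E
python3 - <<'E'
from h import *
np.set_printoptions(precision=4,suppress=True)
s=cam('scene');t=cam('top')
print('fwd',t['R'][:,2],s['R'][:,2])
def blob(c,f,box):
    x0,y0,x1,y1=box; im=c['img'][y0:y1,x0:x1]; m=f(im.astype(int)).astype(np.uint8)
    n,l,st,ce=cv2.connectedComponentsWithStats(m); i=1+np.argmax(st[1:,4]); return ce[i]+[x0,y0],st[i]
dark=lambda im: im.max(2)<40
bt,at=blob(t,dark,(230,185,275,210)); bs,as_=blob(s,dark,(225,130,270,165))
print('tab px',bt,at,bs,as_,'tab',tri(t,bt,s,bs))
post=tri(t,red(t)[0][1],s,red(s)[0][1]); print('post tri',post)
pt=plane(t,red(t)[0][1],.142);print('post top plane',pt)
hub=plane(t,(306.7,204),.095);print('hub',hub, tri(t,(306.7,204),s,(183,220)))
for p in((326,176),(320,242.5),(213,234)):print('base',plane(t,p,.012))
v=pt-hub;a=np.arctan2(v[1],v[0]);print('r',np.hypot(*v[:2]),'yaw',(a-np.radians(215)+np.pi)%(2*np.pi)-np.pi)
orange=lambda im:(im[...,0]>150)&(im[...,2]<60)&(im[...,1]<140)
print(r.get_state()['time'])
E
```

```text
fwd [ 0.0886 -0.0183 -0.9959] [-0.464   0.3062 -0.8312]Traceback (most recent call last):
  File "<stdin>", line 9, in <module>
  File "<stdin>", line 7, in blob
    return _wrapfunc(a, 'argmax', axis=axis, out=out, **kwds)
    return bound(*args, **kwds)
ValueError: attempt to get argmax of an empty sequence
```

```bash
python3 - <<'E'
from h import *
np.set_printoptions(precision=4,suppress=True)
s=cam('scene');t=cam('top')
T=(250,199.5);S=(247,146)
print('tab',tri(t,T,s,S), t['img'][199,250],s['img'][146,247])
post=tri(t,red(t)[0][1],s,red(s)[0][1]); print('post tri',post)
pt=plane(t,red(t)[0][1],.137);print('post top plane',pt)
hub=plane(t,(306.7,204),.095);print('hub',hub, tri(t,(306.7,204),s,(183,220)))
B=[plane(t,p,.012) for p in((326,176),(320,242.5),(213,234))];print('base',B)
e=B[2]-B[1];print('yaw base',np.arctan2(-e[0],e[1]),np.linalg.norm(e))
v=pt-hub;a=np.arctan2(v[1],v[0]);print('r',np.hypot(*v[:2]),'yaw',(a-np.radians(215)+np.pi)%(2*np.pi)-np.pi)
for yaw in (np.arctan2(-e[0],e[1]),):
    R=Ro.from_euler('z',yaw).as_matrix()
    o1=B[1]-R@[-.097,-.2,0]; o2=B[2]-R@[-.097,.095,0]; print('origin',o1,o2,hub-R@[0,-.14,0])
print(r.get_state()['time'])
E
```

```text
tab [0.5858 0.0829 0.2057] [41 44 44] [26 19 25]
post tri [ 0.4853 -0.1103  0.1377]
post top plane [ 0.4853 -0.1103  0.137 ]
hub [ 0.5805 -0.058   0.095 ] [ 0.581  -0.057   0.0945]
base [array([ 0.6606, -0.1255,  0.012 ]), array([ 0.4818, -0.1044,  0.012 ]), array([0.5079, 0.1806, 0.012 ])]
yaw base -0.09115289092114909 0.28626546971709405
r 0.10857689723613557 yaw -0.10822010621301903
origin [0.5966 0.0859 0.012 ] [0.5958 0.0772 0.012 ] [0.5932 0.0815 0.095 ]
0.3
```

arm_command(increments=[[0,0,0.19,0,1],[0,0,0.19,0,1],[0.63,0.93,0.19,-0.49,1],[0.63,0.93,0.19,-0.49,1],[0.63,0.93,0.19,-0.49,1],[0.63,0.93,0.19,-0.49,1],[0.63,0.93,0.19,-0.49,1],[0.63,0.93,0.19,-0.49,1],[0.63,0.93,0.19,-0.49,1],[0.63,0.93,0.19,-0.49,1],[0.63,0.93,0.19,-0.49,1],[0.63,0.93,0.19,-0.49,1]], squeeze=40)

```text
time: 1.5
tcp_pos: [0.4301, -0.2229, 0.3215]
ee_rot: [0.999, -0.046, 0.001, -0.001]
contact_force: [-1.2, 0.2, 0.3]
grip_width: -0.001
finger_force: 0.0
```

arm_command(increments=[[0.51,0.75,0,0,1],[0.51,0.75,0,0,1],[0.51,0.75,0,0,1],[0.51,0.75,0,0,1],[0.51,0.75,0,0,1],[0.51,0.75,0,0,1],[0.51,0.75,0,0,1],[0.51,0.75,0,0,1],[0.51,0.75,0,0,1],[0.51,0.75,0,0,1]])

```text
time: 2.5
tcp_pos: [0.6312, 0.0708, 0.3209]
ee_rot: [0.999, -0.05, -0.001, 0.001]
contact_force: [0.4, -0.2, -0.1]
grip_width: 0.0
finger_force: 0.0
```

```bash
python3 - <<'E'
from h import *
s=cam('scene'); save(s,'s1.png',(80,40,400,320),2)
print(r.get_state()['tcp_pos'])
th=np.linspace(1.0,0,11);d=.135
sx=-d*np.cos(th)+.008*np.sin(th)+.011; z=.07+d*np.sin(th)+.008*np.cos(th)+.014
print(np.c_[th,.67+.995*sx,.0745-.1*sx,z].round(4))
E
```

```text
[0.63100911 0.07037659 0.32115803]
[[1.     0.6151 0.08   0.2019]
 [0.9    0.6037 0.0812 0.1947]
 [0.8    0.5931 0.0822 0.1864]
 [0.7    0.5833 0.0832 0.1771]
 [0.6    0.5746 0.0841 0.1668]
 [0.5    0.5669 0.0849 0.1557]
 [0.4    0.5603 0.0855 0.1439]
 [0.3    0.555  0.0861 0.1315]
 [0.2    0.5509 0.0865 0.1187]
 [0.1    0.5481 0.0868 0.1054]
 [0.     0.5466 0.0869 0.092 ]]
```

View pics/s1.png

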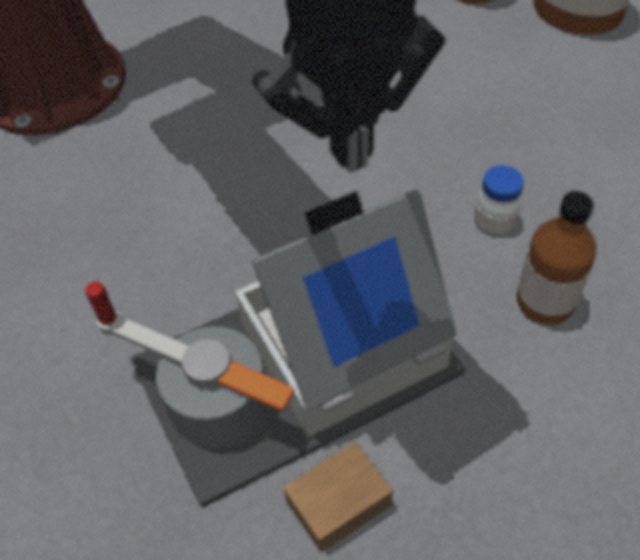

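The fingers are above the lid's outer face, with the tip at about (255,122) px, and the bystanders are clear. I'll lower the fingers and then sweep along the lid's arc.

arm_command(increments=[[0,0.02,-0.1,0,1],[0,0.02,-0.2,0,1],[0,0.02,-0.27,0,1],[0,0.02,-0.3,0,1],[-0.04,0.02,-0.3,0,1],[-0.07,0.02,-0.32,0,1],[-0.1,0.03,-0.34,0,1],[-0.12,0.03,-0.36,0,1]])

```text
time: 3.35
tcp_pos: [0.5841, 0.0832, 0.1792]
ee_rot: [0.999, -0.051, 0.002, -0.0]
contact_force: [0.2, -0.2, 0.6]
grip_width: -0.002
finger_force: 0.5
```

arm_command(increments=[[-0.025,0,-0.025,0,1],[-0.045,0,-0.05,0,1],[-0.06,0,-0.08,0,1],[-0.07,0,-0.115,0,1]])

```text
time: 3.75
tcp_pos: [0.5554, 0.0838, 0.131]
ee_rot: [0.999, -0.05, 0.0, 0.0]
contact_force: [-0.2, 1.2, 0.7]
grip_width: -0.005
finger_force: 0.5
```

```bash
python3 - <<'E'
from h import *
s=cam('scene'); save(s,'s2.png',(80,40,400,320),2)
E
```

```text
(no output)
```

View pics/s2.png

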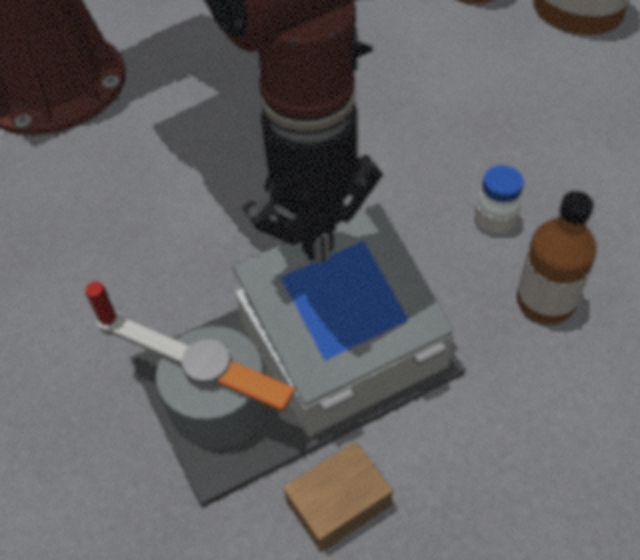

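The lid is following the fingers and is about 0.3 rad from shut, with the finger contact at (240,165) px. I'll finish the push.

arm_command(increments=[[-0.01,0,-0.035,0,1],[-0.018,0,-0.07,0,1],[-0.02,0,-0.095,0,1],[-0.02,0,-0.105,0,1],[-0.02,0,-0.11,0,1],[-0.02,0,-0.11,0,1]])

```text
time: 4.4
tcp_pos: [0.5471, 0.0842, 0.0916]
ee_rot: [0.999, -0.05, -0.002, 0.0]
contact_force: [-13.4, -1.5, 30.1]
grip_width: -0.002
finger_force: 14.7
```

arm_command(increments=[[0,0,0,0,1],[0,0,0,0,1],[0,0,0.12,0,1],[0,0,0.24,0,1],[0,0,0.42,0,1],[0,0,0.42,0,0],[-0.15,-0.49,0.42,0.77,0],[-0.15,-0.49,0.42,0.77,0],[-0.15,-0.49,0.42,0.77,0],[-0.15,-0.49,0.42,0.77,0],[-0.15,-0.49,0.42,0.77,0],[-0.15,-0.49,0.42,0.77,0]])

```text
time: 5.6
tcp_pos: [0.4866, -0.1145, 0.2545]
ee_rot: [0.969, 0.248, -0.001, 0.0]
contact_force: [-0.0, 1.1, -0.4]
grip_width: 1.0
finger_force: 0.0
```

```bash
python3 - <<'E'
from h import *
s=cam('scene'); save(s,'s3.png',(80,40,400,320),2)
t=cam('top');print(red(t),red(s)); save(t,'t3.png',(200,150,360,270),4)
st=r.get_state();print(st['tcp_pos'],2*np.arctan2(st['ee_rot'][1],st['ee_rot'][0]),st['grip_width'])
E
```

```text
[([330, 241, 7, 6, 30], [332.9, 243.4])] [([124, 182, 7, 7, 38], [126.8, 184.7])]
[ 0.48748108 -0.11192101  0.25461009] 0.5022045482209097 1.0000777120242366
```

View pics/s3.png

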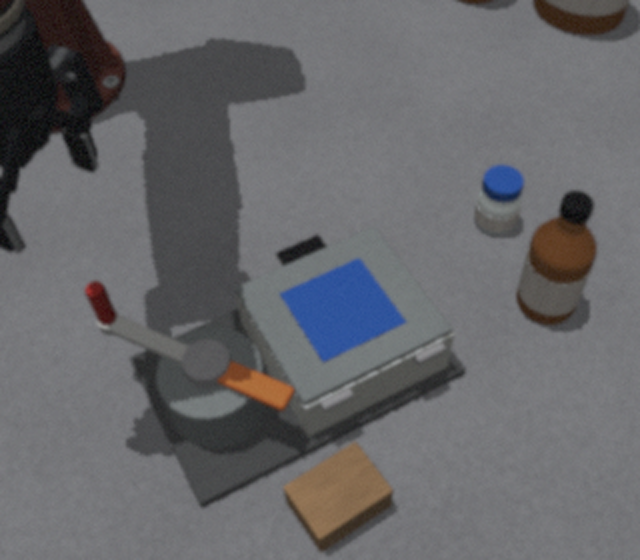

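View pics/t3.png

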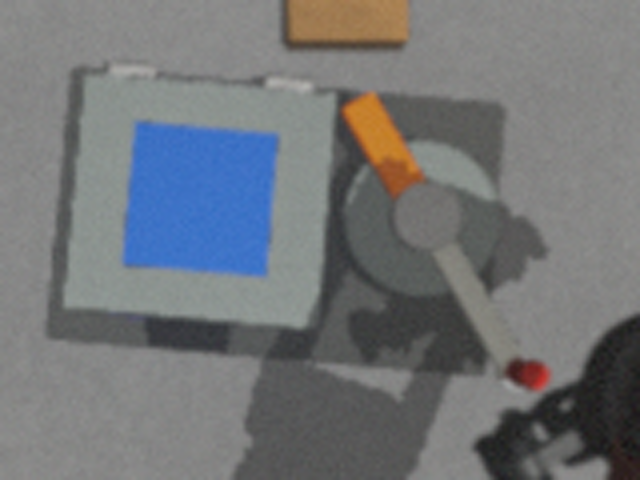

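The lid is flat and shut in both views: the tab is at (230,164) px in the scene view, and in the top view the lid sits square over the box. The lever is still at rest, with the post at (333,243). I'll lower onto the post and grip it.

arm_command(increments=[[0,0,-0.12,0,0],[0,0,-0.24,0,0],[0,0,-0.3,0,0],[0,0,-0.35,0,0],[0,0,-0.35,0,0],[0,0,-0.35,0,1],[0,0,-0.35,0,1],[0,0,-0.35,0,1],[0,0,-0.35,0,1],[0,0,-0.35,0,1],[0,0,-0.35,0,1]], squeeze=60)

```text
time: 6.8
tcp_pos: [0.4875, -0.1106, 0.1165]
ee_rot: [0.968, 0.249, 0.0, -0.002]
contact_force: [-3.1, 5.4, 6.5]
grip_width: 0.193
finger_force: 58.3
```

```bash
python3 - <<'E'
from h import *
np.set_printoptions(precision=4,suppress=True)
st=r.get_state();p=st['tcp_pos'];print(st)
hub=np.array([.5808,-.0575]); v=p[:2]-hub; print(np.hypot(*v)); a=np.arctan2(v[1],v[0])
for k in np.arange(.5,4.6,.5):
    b=k*.2094; d=Ro.from_euler('z',b).as_matrix()[:2,:2]@(.11*np.array([np.cos(a),np.sin(a)]))+hub-p[:2]
    print(k,(d/.4).round(3),(b/(np.pi/4)).round(3))
E
```

```text
{'time': 6.8, 'q': array([-0.3651,  0.1069,  2.0037,  0.003 ,  1.0327,  0.7008]), 'dq': array([ 0.0008, -0.0015,  0.0013, -0.0024, -0.0004,  0.0012]), 'effort': array([ -2.044 , -27.8657, -25.7966,  -0.9005,  -1.2514,  -0.1481]), 'tcp_pos': array([ 0.4875, -0.1106,  0.1165]), 'ee_rot': array([ 0.9685,  0.2491,  0.    , -0.0015]), 'contact_force': array([-3.1013,  5.3589,  6.4685]), 'wrist_torque': array([ 0.703 ,  0.394 , -0.0969]), 'finger_force': 58.31912577152252, 'grip_width': 0.19331041001738836}
0.10736816185706873
0.5 [ 0.01  -0.027] 0.133
1.0 [ 0.028 -0.05 ] 0.267
1.5 [ 0.048 -0.07 ] 0.4
2.0 [ 0.07  -0.089] 0.533
2.5 [ 0.094 -0.105] 0.667
3.0 [ 0.12  -0.118] 0.8
3.5 [ 0.147 -0.128] 0.933
4.0 [ 0.174 -0.136] 1.066
4.5 [ 0.203 -0.141] 1.2
```

arm_command(increments=[[0.007,-0.012,0,0.067,1],[0.015,-0.024,0,0.133,1],[0.024,-0.035,0,0.2,1],[0.033,-0.046,0,0.267,1],[0.052,-0.066,0,0.4,1],[0.074,-0.083,0,0.533,1],[0.098,-0.099,0,0.667,1],[0.1225,-0.112,0,0.8,1],[0.1225,-0.112,0,0.8,1],[0.1225,-0.112,0,0.8,1]], squeeze=80)

```text
time: 7.8
tcp_pos: [0.5365, -0.1553, 0.1166]
ee_rot: [0.844, 0.536, 0.0, -0.002]
contact_force: [-3.2, 4.6, 7.6]
grip_width: 0.194
finger_force: 79.0
```

```bash
cat > m.py <<'E'
from h import *
np.set_printoptions(precision=4,suppress=True)
t=cam('top');s=cam('scene');h=np.array([.5808,-.0575])
st=r.get_state();p=st['tcp_pos'];v=p[:2]-h
print('tcp',p,'rad',np.hypot(*v),'F',st['contact_force'],st['finger_force'],st['grip_width'])
a0=np.arctan2(-.1103+.0575,.4853-.5808)
print('tcp lever est',(np.arctan2(v[1],v[0])-a0)/.2094,'yaw est',(2*np.arctan2(st['ee_rot'][1],st['ee_rot'][0])-.502)/.2094)
print('red',red(t),red(s))
# orange dog angle from top
im=t['img'].astype(int); m=(im[...,0]>130)&(im[...,2]<70)&(im[...,0]-im[...,1]>40); m[:165]=0;m[225:]=0;m[:,:260]=0;m[:,340:]=0
ys,xs=np.nonzero(m); q=np.array([plane(t,(x,y),.09)[:2] for x,y in zip(xs,ys)])
d=q-h; w=np.arctan2(d[:,1],d[:,0]); print('dog ang',w.mean(),len(w),'lever clicks from yaw -.10 base:',(w.mean()-np.radians(35)+.1)/.2094)
E
python3 m.py
python3 - <<'E'
from h import *
t=cam('top');save(t,'t4.png',(200,150,360,270),4)
E
```

```text
tcp [ 0.5365 -0.1552  0.1166] rad 0.10731422650067707 F [-2.5957  4.4838  5.9494] 78.90122294425964 0.187680784347751
tcp lever est 3.0557020347047326 yaw est 3.0045940734888843
red [] []
dog ang 1.1444580093047696 219 lever clicks from yaw -.10 base: 3.0257534436807747
```

View pics/t4.png

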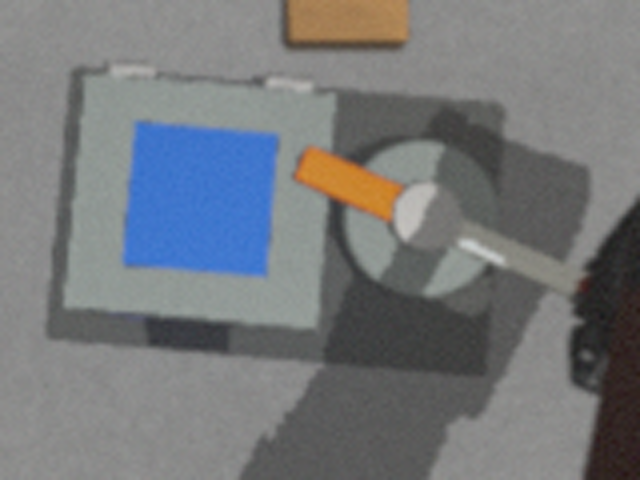

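The dog has swung over the lid's edge, with its tip at about (275,191) px. The lever reads 3.03 clicks and the grip is firm. I'll move it one more click.

arm_command(increments=[[0.013,-0.005,0,0.067,1],[0.026,-0.01,0,0.133,1],[0.039,-0.014,0,0.2,1],[0.052,-0.017,0,0.262,1],[0.052,-0.017,0,0.262,1],[0.052,-0.017,0,0.262,1],[0.052,-0.017,0,0.262,1],[0.052,-0.017,0,0.262,1]])

```text
time: 8.75
tcp_pos: [0.5572, -0.1623, 0.1166]
ee_rot: [0.785, 0.62, 0.001, -0.001]
contact_force: [-2.6, 4.9, 6.2]
grip_width: 0.189
finger_force: 78.9
```

```bash
python3 m.py
```

```text
tcp [ 0.5572 -0.1623  0.1166] rad 0.10738363262738632 F [-2.7821  5.8128  5.6268] 78.92689347267151 0.19172079315091137
tcp lever est 4.033197525083425 yaw est 3.9858598552471314
red [] []
dog ang 1.3382957265429587 220 lever clicks from yaw -.10 base: 3.9514349968717446
```

arm_command(increments=[[0,0,0,0,1],[0,0,0,0,1],[0,0,0,0,1]])

```text
time: 9.15
tcp_pos: [0.5572, -0.1623, 0.1166]
ee_rot: [0.785, 0.62, 0.001, -0.001]
contact_force: [-2.8, 3.7, 6.8]
grip_width: 0.189
finger_force: 78.9
```

```bash
python3 -c "
from bench import r
print(r.get_state()['tcp_pos']);print(r.finish_job())"
```

```text
[ 0.55721932 -0.16229853  0.11658378]
the job is handed in; nothing more can be done
None
```

I shut the lid first, brought the lever to the fourth click (my estimates read 3.95–4.03 clicks) and handed the job in still gripping the red post; the bottle, jar and carton were not touched, and no verdict came back.

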